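# Put the silver back on display

## Robot

A 6-joint arm with a two-finger parallel gripper is mounted at the origin on the work surface. World frame = base frame: x ahead of the robot, y to its left, z up, the work surface at z = 0. Lengths are in mm, angles in degrees, forces in N, time in s.
With the tool pointing down it reaches from about 300 to 850 mm from the base axis. Payload 4.2 kg.
Tool frame: the origin (TCP) lies midway between the tips of the shut fingers; the grasp point (between the pads) lies env.hold_point_z behind it (env.hold_point_z is the distance from the TCP to the grasp point, in mm); z points along the fingers, y is the line along which they close (so a half turn about z gives the same grasp; the last joint's range is limited). The gripper opens to 91 mm and grips with 3 to 60 N. Pads are 32 mm wide; open, the fingers measure 118 mm over their backs; the gripper's body (76 mm by 178 mm) begins 60 mm behind the grasp point.
Start: joints at [-73.109, 18.312, 89.639, -0, 72.044, -1.146], TCP at [178.038, -546.759, 213.976] pointing down, gripper open.
Joint ranges: [-177.97, 177.97], [-48.28, 115.42], [12.27, 149.76], [-77.06, 257.06], [2.81, 150.46], [-146.56, 146.56]. Speed limits (degrees/s): [147.25, 147.25, 180, 180, 180, 180].

## Interface

Orientations are given as [roll, pitch, yaw] about the fixed x, y, z axes, in that order (R = Rz(yaw) Ry(pitch) Rx(roll)).
In Python, from workcell import env, viewer, spotter gives the robot as it stands.
- The arm moves only by the tool apply_moves, never from a script. Its arguments are lists of equal length, an entry for each row: "delta_pos": the shift along the world's x, y, z normalised to -1 to 1, where 1 is 120 mm, a list of three; "rot": the turn, a rotation vector about the world's x, y, z normalised to -1 to 1, where 1 is 1.5 rad, a list of three; "hand": the opening, from 0 (shut) to 1 (fully open). A call has 1 to 10 rows; each row is the pose to reach, as a shift and turn from the pose commanded when the call began; what a row does not reach only later rows make up. A row lasts 1/12 s, in which the tool goes at most 41.7 mm and 7.16 degrees, less where a joint would pass 70% of its speed; a pose out of reach is approached as far as the arm can. A call with a number of a shift or a turn outside -1 to 1 is refused whole. A call with a gripper value outside its range is refused whole. The fingers move at their own pace and stop on an object; "newtons" is the grip in N (left out, the last holds). Time passes only in rows, so rows that repeat a pose let the fingers close. It gives the time, the measured TCP pose, the force, the opening and the grip force at its end, in the units of the state.
- env.state(): the state, without advancing time (a new reading comes with each control period).
- viewer.grab_frame(name): name is "scene" or "top" or "wrist"; returns a dict with "pixels" (384x512x3 uint8, red, green, blue), "camera_matrix" (3x3 intrinsics, pixels), "k1" (the pictures are not rectified: a ray, as slopes to the right and down, at radius r is drawn at 1 + k1 r^2 times it, then the intrinsics apply), "R" (3x3) and "t" (3): a world point X has camera coordinates R X + t; the wrist camera has in their place "mount" (4x4, takes a point from camera to tool coordinates, whose origin is the TCP and whose axes are the flange's). Camera axes: x right, y down, z forward; pixel columns grow to the right and rows downward; lengths in mm; the calibration is good to about 2 mm. A picture is of the moment at which its call begins: read the wrist's pose just before it. There is no depth.
- env.job_done(): hands the job in; it is judged then, once.
Trained networks look in a picture, given as the dict that the camera call returned (one of the last four; its "shot" number tells which), for a name from the list of things; names that differ only in an ending like _2 or _b are one class to them, and where a whole thing is asked for, a point or a joint stands for the part that bears it (a point fixed in the world has none). Each returns a list of dicts, best first, with "score" (0 to 1); they miss things now and then, are a little off and sometimes report something else, mostly with a low value. They report only what shows in the picture. A call takes as long as a camera call. They do not tell look-alikes from the thing itself.
- spotter.trace(picture, query): "mask" (384x512 bool, what is visible of it) and "box" ([centre column, centre row, width, height] in pixels, round what is visible of it).
- spotter.landmark_of(picture, query): "position" ([column, row] in pixels: a listed point, or the origin of a listed thing).
The state is a dict: "time_s": time; "qpos": joint angles; "qvel": joint speeds; "effort": joint torques, N m; "ee_pos": TCP position; "ee_rot": TCP orientation; "force": force on the tool from outside, world axes, zero at the start; "torque": the same for the moment, N m; "gripper_width": finger opening in mm; "gripper_force": force on a finger pad.
Only numpy, scipy, OpenCV 4.12 (cv2) and the standard library are available. Lean on these libraries where they do the work, as an engineer would, in place of code of your own. Each camera call takes 0.05 s, during which the arm holds its last target. There are 200 camera calls.

## Task

The silver pieces a customer has been handling stand mixed on the red cloth; put each back where its kind is shown, setting it down rather than dropping it, and leave the bird and the pot where they are. Both bangles go over the post of the bangle stand, the broad cuff flat at the bottom and the slim bangle lying flat on top of it; the lidded boxes stand upright in the divided wooden tray, the large ribbed one in the wide bay and the small spired one in the narrow bay. The elephant goes in the empty half of the black tray, all four feet on the tray floor, beside the bird and parallel with it.

Things in the scene. Friction and masses are not known exactly. Their poses are not given: they have to be found in the camera images.
- broad_cuff: Loose: broad silver bangle lying flat, a plain upright tube wall with a row of beads: outside diameter 62, inside 52, height 22 mm, about 60 g. Origin: centre of its lower rim; z up its axis. Grasp it across the outside.
- slim_bangle: Loose: slim silver bangle lying flat, outside diameter 60, inside 50, height 9 mm, about 35 g. Origin: centre of its lower rim; z up its axis. Grasp it across the outside, fingertips almost on the surface.
- large_box: Loose: large round silver box with vertical ribs and a domed lid with a knob; lid and box are one piece. Diameter 56 with straight sides from 5 to 33 mm above the base, 60 mm high in all, about 160 g. Origin: centre of the underside; z up.
- spired_box: Loose: small round silver box with a pointed, cone-shaped lid; lid and box are one piece. Diameter 38 with straight sides from 3 to 29 mm above the base, 58 mm high in all, about 90 g. Origin: centre of the underside; z up.
- elephant: Loose: silver elephant standing on four legs, about 75 mm long over trunk and tail, feet within 20 mm of the origin lengthwise, body 30 mm wide with its widest line 29 mm above the feet, 50 mm high, about 180 g. Origin: on the ground amid the feet; x points from head to tail (the head is at -x), y across the body, z up. Grasp it across the body (along y) at the origin.
- bangle_stand: Fixed: dark wooden disc of diameter 100, 8 mm thick, with an upright cream velvet-covered post in its middle, diameter 30, its rounded top 53 mm above the table. Origin: centre of the underside; z up.
- box_tray: Fixed: open wooden tray with cream lining, 90 (x) by 150 (y) mm, walls 4 mm thick with tops 14 mm above the table, floor top 4 mm above the table, one divider parallel to x. Origin: centre of the underside. The wide bay, 82 (x) by 84 (y), has its centre at x 0, y +29 mm; the narrow bay, 82 by 54, at x 0, y -44 mm, in the tray's frame.
- figure_tray: Fixed: black tray, 100 (x) by 150 (y) mm, rim 4 mm thick with its top 8 mm above the table, floor top 3 mm above the table, no divider. Origin: centre of the underside. The bird stands in its -y half, near y -38 mm; the other half, centre x 0, y +38 mm, is empty.
- bird: Leave alone (loose): silver bird in the black tray, 70 mm long over beak and tail, 30 mm wide, 58 mm high. Origin: centre of the foot; x from beak to tail.
- pot: Leave alone (loose): round-bellied silver pot with a flared, dark mouth, standing among the pieces, greatest diameter 62, 62 mm high. Origin: centre of the underside. All other wares on the table are fixed along its back, sides and near corners, well clear of these things and under 190 mm high.
Mind the look-alikes: they are no part of the job. What is shaped like the broad_cuff but purple is not meant. Leave any orange look-alike of the spired_box alone.

How it is judged (in metres and radians):
At the end, for the whole second after the job is handed in: Cuff round the post, on the disc; slim bangle round the post, on the cuff; each box on the floor of its bay; elephant on the floor of the tray's empty half, within 0.35 rad of parallel with the bird; all within 0.12 rad of upright and at rest; bird and pot within 15 mm of their starts (horizontal distance between each of broad_cuff, slim_bangle and bangle_stand below 0.015 m and z of broad_cuff in the frame of bangle_stand below 0.012 m and angle between each of broad_cuff, slim_bangle, large_box, spired_box, elephant's own z axis and vertical below 0.12 rad and z of slim_bangle in the frame of bangle_stand between 0.026 and 0.035 m and z of each of large_box, spired_box in the frame of box_tray below 0.008 m and y of large_box in the frame of box_tray between 0.009 and 0.049 m and x of large_box in the frame of box_tray between -0.02 and 0.02 m and y of spired_box in the frame of box_tray between -0.058 and -0.03 m and x of spired_box in the frame of box_tray between -0.026 and 0.026 m and z of elephant in the frame of figure_tray below 0.007 m and y of elephant in the frame of figure_tray between 0.012 and 0.064 m and x of elephant in the frame of figure_tray between -0.03 and 0.03 m and angle between the x axis of elephant and the x axis of bird, either way round below 0.35 rad and distance of each of bird, pot from where it was at the start of the episode below 0.015 m and linear speed of each of broad_cuff, slim_bangle, large_box, spired_box, elephant below 0.02 m/s); the robot touches nothing.
It fails at once if the bird is knocked or moved more than 15 mm (distance of bird from where it was at the start of the episode above 0.015 m).
It fails at once if the pot is knocked or moved more than 15 mm (distance of pot from where it was at the start of the episode above 0.015 m).
It fails at once if a piece is dropped: it falls free, out of the fingers, at over 0.75 m/s (a drop of about 3 cm) ((linear speed of broad_cuff above 0.75 m/s and contact force between the fingers and broad_cuff below 0.05 N) or (linear speed of slim_bangle above 0.75 m/s and contact force between the fingers and slim_bangle below 0.05 N) or (linear speed of large_box above 0.75 m/s and contact force between the fingers and large_box below 0.05 N) or (linear speed of spired_box above 0.75 m/s and contact force between the fingers and spired_box below 0.05 N) or (linear speed of elephant above 0.75 m/s and contact force between the fingers and elephant below 0.05 N)).
It also fails if it takes over 136 s, if anything falls off the work surface, if the arm or the gripper's body presses on something with over 40 N, if the wrist force passes 120 N, or if a joint passes its speed limit or range.

## Working session

There is one attempt and no reset: what is moved stays moved. The work goes in short steps, Python scripts to look and compute and a tool call to move; the robot and the scene stay as the last step left them, time stands still between calls to the robot, and variables do not carry over. Pictures are saved under pics/ and viewed, at most 14 in all, crops included, and the job is handed in when it is done.

Besides the shell and the picture viewer there is one more tool, called as a command line: name --argument value ..., lists and objects as JSON in quotes. apply_moves: Moves the arm, as the interface text tells. Its arguments: {"type":"object","properties":{"delta_pos":{"type":"array"},"rot":{"type":"array"},"hand":{"type":"array"},"newtons":{"type":"number"}},"required":["delta_pos","rot","hand"]}

```bash
mkdir -p pics; ls
cat > h.py <<'E'
import numpy as np, cv2
from workcell import env, viewer, spotter
from scipy.spatial.transform import Rotation as Ro
def cam(p, st=None):
    if "mount" in p:
        T=np.eye(4); T[:3,:3]=Ro.from_euler('xyz',st['ee_rot'],degrees=True).as_matrix(); T[:3,3]=st['ee_pos']
        M=T@np.array(p['mount']); R=M[:3,:3].T; return R,-R@M[:3,3]
    return np.array(p['R']),np.array(p['t'])
def ray(p,uv,st=None):
    K=np.array(p['camera_matrix']); d=np.array([(uv[0]-K[0,2])/K[0,0],(uv[1]-K[1,2])/K[1,1]])
    s=d.copy()
    for _ in range(20): s=d/(1+p['k1']*(s@s))
    R,t=cam(p,st); return -R.T@t, R.T@np.array([*s,1])
def at_z(p,uv,z,st=None):
    c,d=ray(p,uv,st); return c+d*(z-c[2])/d[2]
def proj(p,X,st=None):
    R,t=cam(p,st); c=R@np.array(X,float)+t; s=c[:2]/c[2]; s=s*(1+p['k1']*(s@s)); K=np.array(p['camera_matrix'])
    return s*[K[0,0],K[1,1]]+K[:2,2]
def save(p,n): cv2.imwrite('pics/'+n+'.png',cv2.cvtColor(p['pixels'],cv2.COLOR_RGB2BGR))
E
python3 - <<'E'
from h import *
print(env.state(), env.hold_point_z)
for n in('scene','top'):
    p=viewer.grab_frame(n); save(p,n); print(n,p['camera_matrix'],p['k1'],cam(p))
    for q in 'broad_cuff slim_bangle large_box spired_box elephant bangle_stand box_tray figure_tray bird pot'.split():
        print(q,[(np.round(l['position']),round(l['score'],2),np.round(at_z(p,l['position'],0))) for l in spotter.landmark_of(p,q)[:3]],[(np.round(l['box']),round(l['score'],2)) for l in spotter.trace(p,q)[:3]])
E
```

```text
pics
{'time_s': 0.0, 'qpos': array([-7.31089673e+01,  1.83524132e+01,  8.97079887e+01,  4.85891787e-04,
        7.20429455e+01, -1.14676626e+00]), 'qvel': array([ 0.06817372,  0.04179852, -0.0070538 ,  0.03855353, -0.09902933,
       -0.03151193]), 'effort': array([-1.44159501e-03, -4.12466526e+01, -2.31971812e+01,  7.27824890e-02,
        4.57277836e-02, -1.39676872e-04]), 'ee_pos': array([ 177.89142588, -546.25015935,  213.10181575]), 'ee_rot': array([-1.79896682e+02, -2.53020389e-03,  1.80376464e+01]), 'force': array([ 0.45142446, -0.02046578,  0.09542739]), 'torque': array([0.03106721, 0.00245406, 0.00773282]), 'gripper_force': 0.0, 'gripper_width': 91.19922471128262} 18.8
scene [[373.68190984   0.         260.34542224]
 [  0.         373.68190984 187.92196798]
 [  0.           0.           1.        ]] -0.07650350064551963 (array([[-3.41468894e-01,  9.39892952e-01,  4.83611993e-04],
       [ 7.67238245e-01,  2.79039513e-01, -5.77479373e-01],
       [-5.42903739e-01, -1.96820197e-01, -8.16405132e-01]]), array([ 160.76208155, -356.28337516, 1451.38075342]))
broad_cuff [(array([280
[... 2893 characters left out ...]
610.,  12.,   0.])), (array([164., 217.]), 0.75, array([457., 226.,   0.]))] [(array([252., 154.,  41.,  35.]), 0.82), (array([180., 146.,  15.,  26.]), 0.62), (array([164., 152.,  62.,  38.]), 0.25)]
box_tray [(array([354., 138.]), 0.87, array([ 645., -256.,    0.]))] [(array([354., 137.,  60.,  34.]), 0.6), (array([229., 221.,  28.,  28.]), 0.23)]
figure_tray [(array([163., 152.]), 0.88, array([625., 229.,   0.]))] [(array([164., 151.,  60.,  38.]), 0.74)]
bird [] [(array([179., 148.,  18.,  25.]), 0.46)]
pot [(array([344., 211.]), 0.91, array([ 458., -216.,    0.]))] [(array([342., 212.,  24.,  22.]), 0.85), (array([427., 183.,  31.,  20.]), 0.57), (array([161., 223.,  16.,  26.]), 0.31)]
```

```bash
python3 -c "
import cv2
a=cv2.imread('pics/top.png')[110:300,70:470];cv2.imwrite('pics/topc.png',cv2.resize(a,None,fx=2,fy=2,interpolation=cv2.INTER_CUBIC))"
```

```text
(no output)
```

View pics/topc.png

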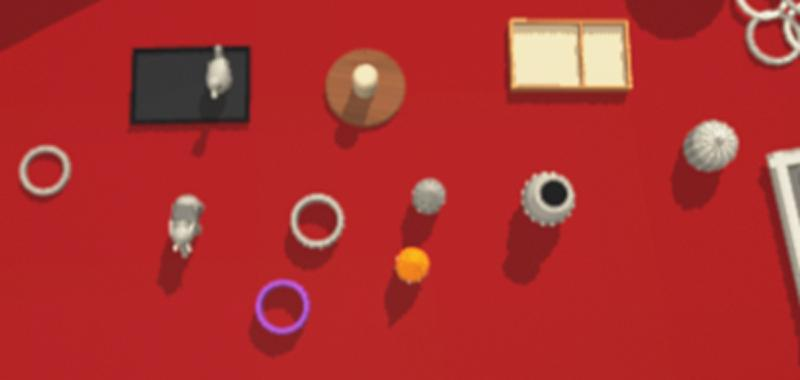

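The top view shows the slim bangle far left, the elephant and the silver cuff next, then the grey spired box, the pot, and the ribbed box at right. The purple ring and orange box are the look-alikes. The trays lie nearly square to the world. I'll move to the large box first.

apply_moves --delta_pos '[[0.45,0.18,0],[0.9,0.36,0],[0.9,0.36,0],[0.9,0.36,0]]' --rot '[[0,0,-0.08],[0,0,-0.16],[0,0,-0.21],[0,0,-0.21]]' --hand '[1,1,1,1]'

```text
time_s: 2.43
ee_pos: [291.4, -501.2, 214.0]
ee_rot: [-179.9, -0.2, 0.1]
force: [-0.2, -0.2, -0.1]
gripper_width: 91.3
gripper_force: 0.0
```

apply_moves --delta_pos '[[0.3,0.1,0],[0.6,0.24,0],[0.9,0.36,0],[0.9,0.36,0]]' --rot '[[0,0,0],[0,0,0],[0,0,0],[0,0,0]]' --hand '[1,1,1,1]'

```text
time_s: 2.77
ee_pos: [399.5, -457.9, 213.7]
ee_rot: [-179.9, -0.2, 0.3]
force: [-1.0, -0.5, -0.1]
gripper_width: 91.0
gripper_force: 0.0
```

apply_moves --delta_pos '[[0.3,0.1,0],[0.6,0.24,0],[0.9,0.36,0],[0.9,0.36,0],[0.9,0.36,0]]' --rot '[[0,0,0],[0,0,0],[0,0,0],[0,0,0],[0,0,0]]' --hand '[1,1,1,1,1]'

```text
time_s: 3.18
ee_pos: [502.9, -416.6, 213.4]
ee_rot: [180.0, 0.1, 0.2]
force: [-0.1, -0.4, -0.6]
gripper_width: 91.3
gripper_force: 0.0
```

```bash
cat >> h.py <<'E'
def look(name,qs,zs,top=False):
    "trace + landmark from wrist; prints landmark at z0 and mask bottom/centre at given height"
    st=env.state(); p=viewer.grab_frame('wrist'); save(p,name)
    print('tcp',np.round(st['ee_pos'],1),np.round(st['ee_rot'],2),'t',st['time_s'])
    for q,z in zip(qs,zs):
        for l in spotter.landmark_of(p,q)[:2]: print(q,'lm',round(l['score'],2),np.round(l['position'],1),np.round(at_z(p,l['position'],z[0],st),1))
        for l in spotter.trace(p,q)[:2]:
            m=l['mask'].astype(np.uint8); M=cv2.moments(m,True)
            if M['m00']==0: continue
            c=(M['m10']/M['m00'],M['m01']/M['m00']); r=cv2.minAreaRect(np.argwhere(m)[:,::-1].astype(np.float32))
            print(q,'mask',round(l['score'],2),np.round(l['box']),'cen',np.round(at_z(p,c,z[1],st),1),'rect',[np.round(at_z(p,b,z[1],st)[:2],1).tolist() for b in cv2.boxPoints(r)])
    return st,p
E
python3 - <<'E'
from h import *
st,p=look('w1',['large_box'],[(0,25)])
print(np.round(p['mount'],3),p['camera_matrix'])
E
```

```text
tcp [ 502.9 -416.6  213.4] [1.8e+02 6.0e-02 1.9e-01] t 3.1833
large_box lm 0.84 [247.8 155. ] [ 518.6 -416.3    0. ]
large_box mask 0.89 [246. 160.  47.  51.] cen [ 516.  -413.5   25. ] rect [[497.7, -378.1], [551.1, -396.7], [534.6, -447.5], [479.9, -430.6]]
[[ 1.00000e-03 -9.68000e-01 -2.53000e-01  7.02390e+01]
 [ 1.00000e+00  1.00000e-03 -0.00000e+00 -1.12900e+00]
 [ 0.00000e+00 -2.53000e-01  9.68000e-01 -1.70079e+02]
 [ 0.00000e+00  0.00000e+00  0.00000e+00  1.00000e+00]] [[326.10273932   0.         247.00593893]
 [  0.         326.10273932 192.46271603]
 [  0.           0.           1.        ]]
```

View pics/w1.png

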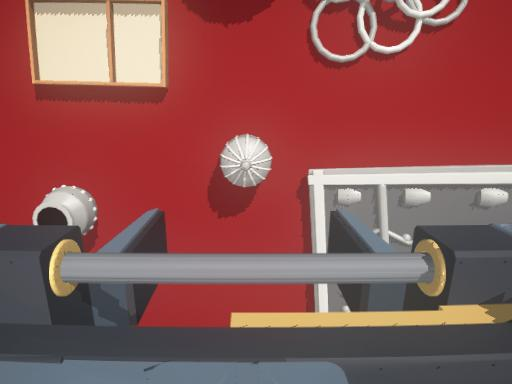

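The large box sits at about (519, -416), with a white frame nearby at right. I'll close along x (yaw 90) to stay clear of it.

apply_moves --delta_pos '[[0.13,0,0],[0.13,0,0],[0.13,0,-0.2],[0.13,0,-0.4],[0.13,0,-0.6],[0.13,0,-0.8],[0.13,0,-0.83],[0.13,0,-0.83],[0.13,0,-0.83],[0.13,0,-0.83]]' --rot '[[0,0,0.08],[0,0,0.16],[0,0,0.24],[0,0,0.32],[0,0,0.4],[0,0,0.48],[0,0,0.56],[0,0,0.64],[0,0,0.72],[0,0,0.8]]' --hand '[1,1,1,1,1,1,1,1,1,1]'

```text
time_s: 4.17
ee_pos: [515.9, -418.3, 114.5]
ee_rot: [-180.0, 0.0, 69.0]
force: [0.2, -0.6, -0.4]
gripper_width: 91.3
gripper_force: 0.0
```

apply_moves --delta_pos '[[0,0,0],[0,0,0],[0,0,0],[0,0,-0.2],[0,0,-0.4],[0,0,-0.6],[0,0,-0.75],[0,0,-0.84],[0,0,-0.84]]' --rot '[[0,0,0.08],[0,0,0.16],[0,0,0.245],[0,0,0.245],[0,0,0.245],[0,0,0.245],[0,0,0.245],[0,0,0.245],[0,0,0.245]]' --hand '[1,1,1,1,1,1,1,1,1]'

```text
time_s: 4.92
ee_pos: [515.1, -417.0, 11.3]
ee_rot: [-179.8, -0.2, 89.7]
force: [0.3, 0.5, -0.4]
gripper_width: 91.3
gripper_force: 0.0
```

apply_moves --delta_pos '[[0.03,0.005,0],[0.03,0.005,0],[0.03,0.005,0],[0.03,0.005,0],[0.03,0.005,0],[0.03,0.005,0],[0.03,0.005,0],[0.03,0.005,0],[0.03,0.005,0],[0.03,0.005,0]]' --rot '[[0,0,0],[0,0,0],[0,0,0],[0,0,0],[0,0,0],[0,0,0],[0,0,0],[0,0,0],[0,0,0],[0,0,0]]' --hand '[0.6,0.5,0.4,0.4,0.4,0.4,0.4,0.4,0.4,0.4]' --newtons 30

```text
time_s: 5.75
ee_pos: [521.0, -416.6, 14.3]
ee_rot: [-180.0, 0.0, 89.8]
force: [-2.0, 0.7, 5.6]
gripper_width: 55.1
gripper_force: 30.0
```

apply_moves --delta_pos '[[0,0,0.03],[0,0,0.1],[0,0,0.25],[0,0,0.5],[0,0,0.7],[0,0,0.7],[0,0,0.7]]' --rot '[[0,0,0],[0,0,0],[0,0,0],[0,0,0],[0,0,0],[0,0,0],[0,0,0]]' --hand '[0.4,0.4,0.4,0.4,0.4,0.4,0.4]'

```text
time_s: 6.33
ee_pos: [522.2, -417.1, 99.1]
ee_rot: [179.8, 0.1, 89.8]
force: [0.5, 0.2, -2.1]
gripper_width: 55.4
gripper_force: 30.0
```

apply_moves --delta_pos '[[0.2,0.2,0.2],[0.5,0.5,0.4],[0.8,0.72,0.4],[1.0,0.72,0.4],[1.0,0.72,0.4],[1.0,0.72,0.4]]' --rot '[[0,0,0],[0,0,0],[0,0,0],[0,0,0],[0,0,0],[0,0,0]]' --hand '[0.4,0.4,0.4,0.4,0.4,0.4]'

```text
time_s: 6.83
ee_pos: [642.0, -328.4, 142.7]
ee_rot: [-179.8, -0.1, 90.0]
force: [-0.9, -0.6, -2.8]
gripper_width: 55.3
gripper_force: 30.0
```

Run:
```python
from h import *
st,p=look('w2',['box_tray'],[(0,14)])
```

```text
tcp [ 642.  -328.4  142.7] [-1.7982e+02 -9.0000e-02  8.9970e+01] t 6.8333
box_tray lm 0.79 [246.  101.9] [ 639.9 -250.7    0. ]
box_tray mask 0.94 [249.  99. 110. 177.] cen [ 642.8 -246.8   14. ] rect [[591.4, -326.9], [599.7, -176.5], [689.9, -178.3], [692.5, -328.9]]
```

View pics/w2.png

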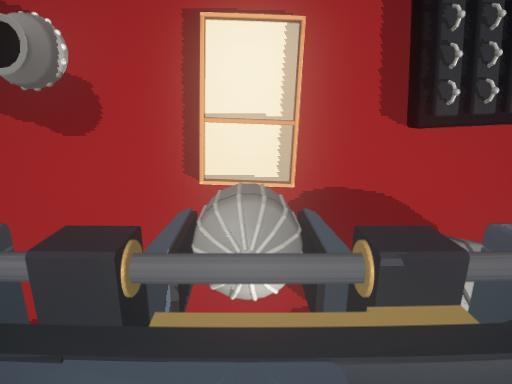

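The tray is fully visible: corners at (200,13), (305,16), (295,187) and (200,184). The wide bay is the upper one (+y), and the pot is well to the left.

Run:
```python
from h import *
st=env.state(); p=viewer.grab_frame('wrist')
P=[at_z(p,c,14,st)[:2] for c in [(200,13),(305,16),(295,187),(200,184)]]
print(np.round(P,1)); c=np.mean(P,0); d=(P[0]+P[1]-P[2]-P[3]); d/=np.linalg.norm(d); print(c,np.degrees(np.arctan2(d[1],d[0])))
print(c+29*d,c-44*d, [np.linalg.norm(P[i]-P[i-1]) for i in range(4)])
```

```text
[[ 599.4 -179.5]
 [ 688.1 -182.2]
 [ 683.9 -330.9]
 [ 594.1 -327.8]]
[ 641.37218268 -255.10555652] 88.18703417218481
[ 642.28965403 -226.12007315] [ 639.98015719 -299.08353129] [np.float64(148.36186763962465), np.float64(88.761899352479), np.float64(148.75723311971086), np.float64(89.88604902673335)]
```

apply_moves --delta_pos '[[0.01,0.25,0],[0.01,0.55,0],[0.01,0.8,-0.1],[0.01,0.87,-0.3],[0.01,0.87,-0.5],[0.01,0.87,-0.6],[0.01,0.87,-0.6]]' --rot '[[0,0,0],[0,0,0],[0,0,0],[0,0,0],[0,0,0],[0,0,0],[0,0,0]]' --hand '[0.4,0.4,0.4,0.4,0.4,0.4,0.4]'

```text
time_s: 7.62
ee_pos: [639.5, -225.7, 70.2]
ee_rot: [-179.6, -0.1, 89.7]
force: [-0.1, -0.8, -1.7]
gripper_width: 55.4
gripper_force: 30.0
```

apply_moves --delta_pos '[[0,0,-0.15],[0,0,-0.3],[0,0,-0.38],[0,0,-0.42],[0,0,-0.44],[0,0,-0.455],[0,0,-0.465],[0,0,-0.465]]' --rot '[[0,0,0],[0,0,0],[0,0,0],[0,0,0],[0,0,0],[0,0,0],[0,0,0],[0,0,0]]' --hand '[0.4,0.4,0.4,0.4,0.4,0.4,0.4,0.4]'

```text
time_s: 8.28
ee_pos: [642.9, -226.0, 18.5]
ee_rot: [179.9, 0.0, 89.8]
force: [-0.2, 0.6, -1.3]
gripper_width: 55.0
gripper_force: 30.0
```

apply_moves --delta_pos '[[0,0,-0.01],[0,0,-0.02],[0,0,-0.02],[0,0,-0.02],[0,0,-0.02],[0,0,-0.02],[0,0,-0.02]]' --rot '[[0,0,0],[0,0,0],[0,0,0],[0,0,0],[0,0,0],[0,0,0],[0,0,0]]' --hand '[0.4,0.4,0.62,0.7,0.75,0.8,0.8]'

```text
time_s: 8.87
ee_pos: [642.5, -225.8, 15.4]
ee_rot: [180.0, 0.0, 89.8]
force: [-0.7, 0.4, 0.5]
gripper_width: 73.1
gripper_force: 0.0
```

apply_moves --delta_pos '[[0,0,0.1],[0,0,0.3],[0,0,0.6],[0,0,0.9],[0,0,1],[0,0,1]]' --rot '[[0,0,0],[0,0,0],[0,0,0],[0,0,0],[0,0,0],[0,0,0]]' --hand '[0.8,0.8,0.8,0.8,0.8,0.8]'

```text
time_s: 9.37
ee_pos: [645.0, -226.7, 140.9]
ee_rot: [179.5, 0.2, 89.8]
force: [-0.2, -0.1, 0.5]
gripper_width: 72.7
gripper_force: 0.0
```

apply_moves --delta_pos '[[-0.25,0.16,0.1],[-0.5,0.32,0.1],[-0.72,0.48,0.1],[-0.72,0.48,0.1]]' --rot '[[0,0,0],[0,0,0],[0,0,0],[0,0,0]]' --hand '[0.8,0.8,0.8,0.8]'

```text
time_s: 9.7
ee_pos: [548.9, -164.4, 145.4]
ee_rot: [-179.4, -0.2, 89.9]
force: [0.1, -0.1, -0.8]
gripper_width: 72.7
gripper_force: 0.0
```

apply_moves --delta_pos '[[-0.25,0.16,0],[-0.5,0.32,0],[-0.72,0.48,0],[-0.72,0.48,0],[-0.72,0.48,0]]' --rot '[[0,0,0],[0,0,0],[0,0,0],[0,0,0],[0,0,0]]' --hand '[0.8,0.8,0.8,0.8,0.8]'

```text
time_s: 10.12
ee_pos: [468.2, -109.8, 146.7]
ee_rot: [-179.9, -0.0, 89.9]
force: [0.2, 0.0, 1.7]
gripper_width: 73.0
gripper_force: 0.0
```

Run:
```python
from h import *
st,p=look('w3',['spired_box','broad_cuff'],[(0,25),(0,11)])
```

```text
tcp [ 468.2 -109.8  146.7] [-1.7991e+02 -2.0000e-02  8.9860e+01] t 10.1167
spired_box lm 0.93 [156.5 113.2] [381.3 -42.2   0. ]
spired_box lm 0.61 [245.3 134.8] [465.7 -62.9   0. ]
spired_box mask 0.64 [244. 139.  42.  44.] cen [465.4 -64.5  25. ] rect [[445.0, -82.0], [448.9, -44.4], [485.5, -47.5], [482.8, -85.2]]
spired_box mask 0.6 [152. 113.  49.  49.] cen [384.6 -41.2  25. ] rect [[365.4, -22.0], [407.2, -22.5], [405.3, -60.1], [362.2, -59.8]]
broad_cuff mask 0.82 [219.  10.  55.  20.] cen [442.2  45.2  11. ] rect [[417.1, 52.8], [466.7, 52.4], [466.7, 37.2], [416.5, 37.6]]
```

View pics/w3.png

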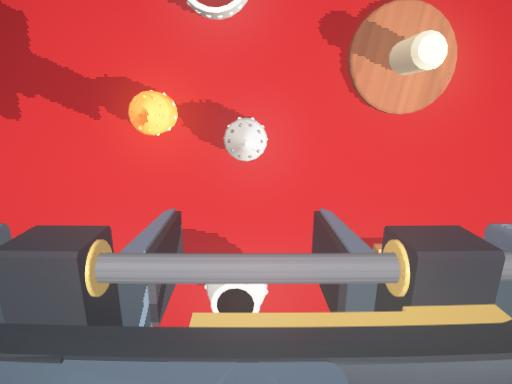

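The grey spired box is at (245,139), i.e. world (466, -63), clear of the orange one at (153,113).

apply_moves --delta_pos '[[-0.03,0.2,0],[-0.03,0.4,-0.1],[-0.03,0.4,-0.3],[-0.03,0.4,-0.6],[-0.03,0.4,-0.85],[-0.03,0.4,-1],[-0.03,0.4,-1]]' --rot '[[0,0,0],[0,0,0],[0,0,0],[0,0,0],[0,0,0],[0,0,0],[0,0,0]]' --hand '[0.8,0.8,0.8,0.8,0.8,0.8,0.8]'

```text
time_s: 10.95
ee_pos: [463.7, -62.4, 23.7]
ee_rot: [-179.5, -0.1, 89.8]
force: [-0.9, -0.8, -0.6]
gripper_width: 72.8
gripper_force: 0.0
```

apply_moves --delta_pos '[[0,0,-0.08],[0,0,-0.12],[0,0,-0.12],[0,0,-0.12],[0,0,-0.12],[0,0,-0.12],[0,0,-0.12],[0,0,-0.12],[0,0,-0.12],[0,0,-0.12]]' --rot '[[0,0,0],[0,0,0],[0,0,0],[0,0,0],[0,0,0],[0,0,0],[0,0,0],[0,0,0],[0,0,0],[0,0,0]]' --hand '[0.8,0.8,0.6,0.4,0.2,0.2,0.2,0.2,0.2,0.2]' --newtons 25

```text
time_s: 11.78
ee_pos: [466.3, -62.6, 13.4]
ee_rot: [179.9, 0.0, 89.8]
force: [-0.3, -0.1, 4.1]
gripper_width: 37.4
gripper_force: 25.0
```

apply_moves --delta_pos '[[0,0,0],[0,0,0.05],[0,0,0.2],[0,0,0.5],[0,0,0.8],[0,0,1],[0,0,1]]' --rot '[[0,0,0],[0,0,0],[0,0,0],[0,0,0],[0,0,0],[0,0,0],[0,0,0]]' --hand '[0.2,0.2,0.2,0.2,0.2,0.2,0.2]'

```text
time_s: 12.37
ee_pos: [469.3, -63.0, 138.0]
ee_rot: [179.4, 0.1, 89.8]
force: [0.8, 0.0, -1.3]
gripper_width: 37.3
gripper_force: 25.0
```

apply_moves --delta_pos '[[0.15,-0.2,0],[0.35,-0.47,0],[0.55,-0.75,0],[0.725,-0.985,0],[0.725,-0.985,0]]' --rot '[[0,0,0],[0,0,0],[0,0,0],[0,0,0],[0,0,0]]' --hand '[0.2,0.2,0.2,0.2,0.2]'

```text
time_s: 12.78
ee_pos: [556.5, -185.7, 131.5]
ee_rot: [179.8, 0.2, 89.6]
force: [0.9, 0.1, -1.0]
gripper_width: 37.1
gripper_force: 25.0
```

apply_moves --delta_pos '[[0.15,-0.2,0],[0.35,-0.47,0],[0.55,-0.75,0],[0.725,-0.985,0],[0.725,-0.985,0],[0.725,-0.985,0]]' --rot '[[0,0,0],[0,0,0],[0,0,0],[0,0,0],[0,0,0],[0,0,0]]' --hand '[0.2,0.2,0.2,0.2,0.2,0.2]'

```text
time_s: 13.28
ee_pos: [639.5, -299.6, 130.3]
ee_rot: [-179.8, -0.1, 89.7]
force: [-0.8, 0.2, -1.1]
gripper_width: 37.0
gripper_force: 25.0
```

apply_moves --delta_pos '[[0,0,-0.2],[0,0,-0.5],[0,0,-0.75],[0,0,-0.88],[0,0,-0.93],[0,0,-0.95],[0,0,-0.965],[0,0,-0.975],[0,0,-0.975]]' --rot '[[0,0,0],[0,0,0],[0,0,0],[0,0,0],[0,0,0],[0,0,0],[0,0,0],[0,0,0],[0,0,0]]' --hand '[0.2,0.2,0.2,0.2,0.2,0.2,0.2,0.2,0.2]'

```text
time_s: 14.03
ee_pos: [640.5, -298.6, 17.5]
ee_rot: [179.9, 0.0, 89.8]
force: [-2.2, 1.1, 2.1]
gripper_width: 36.7
gripper_force: 25.0
```

apply_moves --delta_pos '[[0,0,0],[0,0,0],[0,0,0],[0,0,0.2],[0,0,0.5],[0,0,0.8],[0,0,1],[0,0,1]]' --rot '[[0,0,0],[0,0,0],[0,0,0],[0,0,0],[0,0,0],[0,0,0],[0,0,0],[0,0,0]]' --hand '[0.6,0.7,0.7,0.7,0.7,0.7,0.7,0.7]'

```text
time_s: 14.7
ee_pos: [643.4, -300.7, 143.3]
ee_rot: [179.3, 0.3, 89.8]
force: [-0.7, -1.1, 0.3]
gripper_width: 64.2
gripper_force: 0.0
```

apply_moves --delta_pos '[[-0.12,0.19,0],[-0.25,0.38,0],[-0.38,0.57,0],[-0.5,0.76,0]]' --rot '[[0,0,-0.07],[0,0,-0.14],[0,0,-0.21],[0,0,-0.261]]' --hand '[0.7,0.7,0.7,0.7]'

```text
time_s: 15.03
ee_pos: [578.8, -206.9, 135.2]
ee_rot: [-180.0, 0.0, 67.1]
force: [0.4, 0.9, -0.2]
gripper_width: 63.8
gripper_force: 0.0
```

apply_moves --delta_pos '[[-0.12,0.19,0],[-0.25,0.38,0],[-0.38,0.57,0],[-0.5,0.76,0]]' --rot '[[0,0,-0.07],[0,0,-0.14],[0,0,-0.21],[0,0,-0.261]]' --hand '[0.8,0.9,1,1]'

```text
time_s: 15.37
ee_pos: [518.8, -115.6, 135.4]
ee_rot: [-180.0, 0.0, 44.6]
force: [0.2, 1.3, -0.4]
gripper_width: 88.0
gripper_force: 0.0
```

apply_moves --delta_pos '[[-0.12,0.19,0],[-0.25,0.38,0],[-0.38,0.57,0],[-0.5,0.76,0]]' --rot '[[0,0,-0.07],[0,0,-0.14],[0,0,-0.21],[0,0,-0.261]]' --hand '[1,1,1,1]'

```text
time_s: 15.7
ee_pos: [458.8, -24.5, 135.5]
ee_rot: [-180.0, 0.0, 22.2]
force: [0.6, -0.2, 0.3]
gripper_width: 91.1
gripper_force: 0.0
```

apply_moves --delta_pos '[[-0.12,0.19,0],[-0.25,0.38,0],[-0.38,0.57,0],[-0.5,0.76,0],[-0.5,0.76,0],[-0.5,0.76,0]]' --rot '[[0,0,-0.07],[0,0,-0.14],[0,0,-0.21],[0,0,-0.262],[0,0,-0.262],[0,0,-0.262]]' --hand '[1,1,1,1,1,1]'

```text
time_s: 16.2
ee_pos: [399.5, 66.4, 135.8]
ee_rot: [180.0, -0.0, 0.2]
force: [1.0, 0.3, -0.1]
gripper_width: 91.2
gripper_force: 0.0
```

Run:
```python
from h import *
st,p=look('w4',['broad_cuff','bangle_stand','elephant'],[(0,11),(0,8),(0,29)])
s0=dict(ee_pos=[468.9,-110.2,147],ee_rot=[180,0,89.85])
print('stand from w3', at_z(p,(403,57),8,s0), 'post top',at_z(p,(431,49),52,s0))
```

```text
tcp [399.5  66.4 135.8] [ 1.7998e+02 -1.0000e-02  1.9000e-01] t 16.2
broad_cuff mask 0.8 [244. 142.  66.  71.] cen [439.6  70.7  11. ] rect [[471.9, 101.2], [472.2, 40.7], [408.6, 39.0], [408.4, 102.7]]
broad_cuff mask 0.72 [200. 233.  68.  44.] cen [355.5 113.2  11. ] rect [[371.7, 144.4], [373.3, 82.2], [332.3, 81.8], [330.5, 146.2]]
elephant lm 0.66 [ 77.7 127.4] [452.2 226.2   0. ]
elephant mask 0.77 [ 66. 141.  63.  82.] cen [444.1 227.   29. ] rect [[409.6, 258.4], [477.5, 243.4], [473.9, 195.0], [406.3, 206.9]]
stand from w3 [608.39236314   5.17402338   8.        ] post top [609.98574243   5.054325    52.        ]
```

View pics/w4.png

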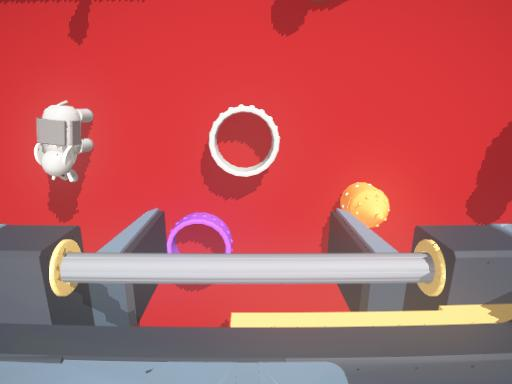

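The silver cuff is centred at pixel (244,141), world (441, 71). The purple look-alike and the orange box are clear of the fingers. The elephant is seen at left. The stand works out at (609, 5), consistent from both disc and post.

apply_moves --delta_pos '[[0.2,0.02,0],[0.345,0.042,-0.2],[0.345,0.042,-0.5],[0.345,0.042,-0.8],[0.345,0.042,-1],[0.345,0.042,-1]]' --rot '[[0,0,0],[0,0,0],[0,0,0],[0,0,0],[0,0,0],[0,0,0]]' --hand '[1,1,1,1,1,1]'

```text
time_s: 17.05
ee_pos: [437.9, 69.9, 11.9]
ee_rot: [179.9, 0.6, -0.1]
force: [0.2, 0.4, -0.6]
gripper_width: 91.2
gripper_force: 0.0
```

apply_moves --delta_pos '[[0,0,-0.05],[0,0,-0.09],[0,0,-0.09],[0,0,-0.09],[0,0,-0.09],[0,0,-0.09],[0,0,-0.09],[0,0,-0.09],[0,0,-0.09],[0,0,-0.09]]' --rot '[[0,0,0],[0,0,0],[0,0,0],[0,0,0],[0,0,0],[0,0,0],[0,0,0],[0,0,0],[0,0,0],[0,0,0]]' --hand '[1,1,0.8,0.5,0.5,0.5,0.5,0.5,0.5,0.5]' --newtons 20

```text
time_s: 17.88
ee_pos: [441.9, 70.9, 5.9]
ee_rot: [-180.0, -0.1, -0.0]
force: [-0.9, 0.2, 5.7]
gripper_width: 62.2
gripper_force: 20.0
```

apply_moves --delta_pos '[[0,0,0],[0,0,0.05],[0,0,0.2],[0,0,0.5],[0,0,0.8],[0,0,1],[0,0,1]]' --rot '[[0,0,0],[0,0,0],[0,0,0],[0,0,0],[0,0,0],[0,0,0],[0,0,0]]' --hand '[0.5,0.5,0.5,0.5,0.5,0.5,0.5]'

```text
time_s: 18.47
ee_pos: [444.9, 71.4, 130.2]
ee_rot: [-179.9, -0.6, -0.0]
force: [1.1, 0.5, -0.4]
gripper_width: 62.0
gripper_force: 20.0
```

apply_moves --delta_pos '[[0.2,-0.08,0],[0.45,-0.18,0],[0.7,-0.275,0],[0.7,-0.275,0]]' --rot '[[0,0,0],[0,0,0],[0,0,0],[0,0,0]]' --hand '[0.5,0.5,0.5,0.5]'

```text
time_s: 18.8
ee_pos: [530.7, 36.3, 124.8]
ee_rot: [180.0, -0.3, -0.1]
force: [0.5, 0.8, -0.9]
gripper_width: 62.1
gripper_force: 20.0
```

Run:
```python
from h import *
st,p=look('w5',['bangle_stand','broad_cuff'],[(0,8),(120,130)])
```

```text
tcp [530.7  36.3 124.8] [ 1.7995e+02 -2.9000e-01 -1.0000e-01] t 18.8
bangle_stand lm 0.76 [279.4  98.6] [609.3   9.    0. ]
broad_cuff mask 0.77 [251. 246. 119. 118.] cen [533.9  37.2 130. ] rect [[544.4, 78.4], [572.9, 25.5], [514.0, -6.4], [479.9, 50.1]]
```

View pics/w5.png

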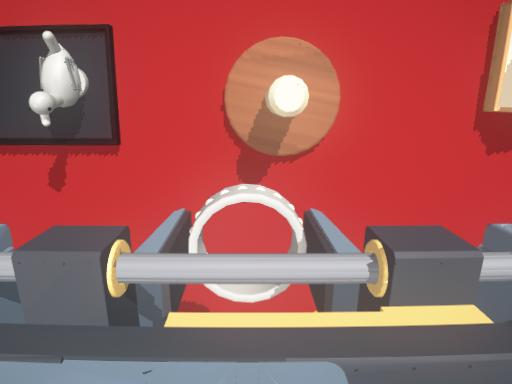

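The cuff is held level. The stand disc is at pixel (282,97), which confirms the position at about (609, 5).

apply_moves --delta_pos '[[0.2,-0.08,0],[0.45,-0.18,0],[0.7,-0.275,0],[0.7,-0.275,0],[0.7,-0.275,0],[0.7,-0.275,-0.2],[0.7,-0.275,-0.4],[0.7,-0.275,-0.6],[0.7,-0.275,-0.7],[0.7,-0.275,-0.7]]' --rot '[[0,0,0],[0,0,0],[0,0,0],[0,0,0],[0,0,0],[0,0,0],[0,0,0],[0,0,0],[0,0,0],[0,0,0]]' --hand '[0.5,0.5,0.5,0.5,0.5,0.5,0.5,0.5,0.5,0.5]'

```text
time_s: 19.88
ee_pos: [605.0, 5.7, 38.2]
ee_rot: [-180.0, 0.5, 0.0]
force: [-0.3, -0.6, 0.5]
gripper_width: 61.8
gripper_force: 20.0
```

apply_moves --delta_pos '[[0,0,-0.1],[0,0,-0.16],[0,0,-0.2],[0,0,-0.22],[0,0,-0.235],[0,0,-0.245],[0,0,-0.245]]' --rot '[[0,0,0],[0,0,0],[0,0,0],[0,0,0],[0,0,0],[0,0,0],[0,0,0]]' --hand '[0.5,0.5,0.5,0.5,0.5,0.5,0.5]'

```text
time_s: 20.47
ee_pos: [609.2, 5.1, 13.9]
ee_rot: [-180.0, -0.0, -0.0]
force: [-3.9, 0.5, 9.3]
gripper_width: 62.0
gripper_force: 20.0
```

apply_moves --delta_pos '[[0,0,0],[0,0,0],[0,0,0],[0,0,0],[0,0,0.2],[0,0,0.5],[0,0,0.8],[0,0,1],[0,0,1]]' --rot '[[0,0,0],[0,0,0],[0,0,0],[0,0,0],[0,0,0],[0,0,0],[0,0,0],[0,0,0],[0,0,0]]' --hand '[0.8,0.9,0.9,0.9,0.9,0.9,0.9,0.9,0.9]'

```text
time_s: 21.22
ee_pos: [613.2, 4.8, 137.9]
ee_rot: [180.0, -0.7, -0.0]
force: [0.0, 0.5, 0.4]
gripper_width: 82.4
gripper_force: 0.0
```

apply_moves --delta_pos '[[-0.09,0.28,0.1],[-0.18,0.55,0.1],[-0.27,0.83,0.1],[-0.27,0.83,0.1]]' --rot '[[0,0,0],[0,0,0],[0,0,0],[0,0,0]]' --hand '[0.9,0.9,0.9,0.9]'

```text
time_s: 21.55
ee_pos: [574.8, 109.3, 143.3]
ee_rot: [-179.9, 0.1, 0.2]
force: [-0.4, -0.3, -0.1]
gripper_width: 82.0
gripper_force: 0.0
```

apply_moves --delta_pos '[[-0.09,0.28,0.1],[-0.18,0.55,0.1],[-0.27,0.83,0.1],[-0.27,0.83,0.1]]' --rot '[[0,0,0],[0,0,0],[0,0,0],[0,0,0]]' --hand '[0.9,0.9,0.9,0.9]'

```text
time_s: 21.88
ee_pos: [542.7, 208.8, 155.2]
ee_rot: [-179.9, 0.1, 0.2]
force: [0.7, -0.1, -1.2]
gripper_width: 82.1
gripper_force: 0.0
```

apply_moves --delta_pos '[[-0.09,0.28,0.1],[-0.18,0.55,0.1],[-0.27,0.83,0.1],[-0.27,0.83,0.1]]' --rot '[[0,0,0],[0,0,0],[0,0,0],[0,0,0]]' --hand '[0.9,0.9,0.9,0.9]'

```text
time_s: 22.22
ee_pos: [510.6, 308.3, 167.1]
ee_rot: [-179.9, 0.1, 0.2]
force: [0.3, -0.4, -0.2]
gripper_width: 82.1
gripper_force: 0.0
```

apply_moves --delta_pos '[[-0.09,0.28,0.1],[-0.18,0.55,0.1],[-0.27,0.83,0.1],[-0.27,0.83,0.1],[-0.27,0.83,0.1],[-0.27,0.83,0.1]]' --rot '[[0,0,0],[0,0,0],[0,0,0],[0,0,0],[0,0,0],[0,0,0]]' --hand '[0.9,0.9,0.9,0.9,0.9,0.9]'

```text
time_s: 22.72
ee_pos: [480.0, 402.2, 178.9]
ee_rot: [179.9, 0.1, -0.0]
force: [-0.2, -0.6, -0.9]
gripper_width: 82.2
gripper_force: 0.0
```

Run:
```python
from h import *
st,p=look('w6',['slim_bangle','figure_tray','bird'],[(0,7),(0,8),(3,30)])
```

```text
tcp [480.  402.2 178.9] [ 1.7989e+02  5.0000e-02 -0.0000e+00] t 22.7167
slim_bangle mask 0.81 [245. 141.  55.  57.] cen [516.2 405.7   7. ] rect [[545.7, 433.8], [545.8, 377.6], [487.7, 376.5], [487.7, 435.0]]
figure_tray lm 0.8 [423.5  34.6] [623.4 225.5   0. ]
figure_tray mask 0.92 [424.  46. 154.  92.] cen [611.  239.4   8. ] rect [[571.2, 305.8], [654.6, 308.8], [656.5, 153.6], [570.4, 142.3]]
bird lm 0.84 [459.4  35.3] [623.2 189.6   3. ]
bird mask 0.57 [476.  34.  56.  68.] cen [621.2 190.4  30. ] rect [[616.3, 223.1], [653.5, 191.4], [624.8, 148.0], [585.9, 180.0]]
```

View pics/w6.png

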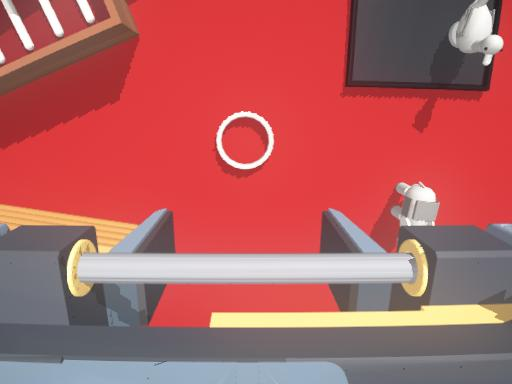

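The slim bangle is centred at (245,141), world (517, 406). Side wares stand to the left, so I'll turn to yaw 90 to keep the gripper body away from them.

apply_moves --delta_pos '[[0.1,0.02,0],[0.2,0.02,0],[0.308,0.02,0],[0.308,0.02,0],[0.308,0.02,0],[0.308,0.02,0],[0.308,0.02,-0.1],[0.308,0.02,-0.3],[0.308,0.02,-0.5],[0.308,0.02,-0.5]]' --rot '[[0,0,0.08],[0,0,0.16],[0,0,0.24],[0,0,0.32],[0,0,0.4],[0,0,0.48],[0,0,0.56],[0,0,0.64],[0,0,0.72],[0,0,0.8]]' --hand '[0.9,0.9,0.9,0.9,0.9,0.9,0.9,0.9,0.9,0.9]'

```text
time_s: 23.9
ee_pos: [514.5, 403.4, 114.8]
ee_rot: [-179.7, 0.5, 69.1]
force: [-0.6, 0.2, -0.4]
gripper_width: 82.1
gripper_force: 0.0
```

apply_moves --delta_pos '[[0,0,0],[0,0,0],[0,0,0],[0,0,-0.2],[0,0,-0.5],[0,0,-0.75],[0,0,-0.9],[0,0,-0.95],[0,0,-0.98],[0,0,-0.98]]' --rot '[[0,0,0.08],[0,0,0.16],[0,0,0.247],[0,0,0.247],[0,0,0.247],[0,0,0.247],[0,0,0.247],[0,0,0.247],[0,0,0.247],[0,0,0.247]]' --hand '[0.9,0.9,0.9,0.9,0.9,0.9,0.9,0.9,0.9,0.9]'

```text
time_s: 24.73
ee_pos: [517.2, 405.8, 2.4]
ee_rot: [180.0, -0.0, 90.0]
force: [0.3, -0.5, 0.6]
gripper_width: 82.4
gripper_force: 0.0
```

apply_moves --delta_pos '[[0,0,0],[0,0,0],[0,0,0],[0,0,0],[0,0,0],[0,0,0],[0,0,0],[0,0,0]]' --rot '[[0,0,0],[0,0,0],[0,0,0],[0,0,0],[0,0,0],[0,0,0],[0,0,0],[0,0,0]]' --hand '[0.75,0.6,0.5,0.5,0.5,0.5,0.5,0.5]' --newtons 20

```text
time_s: 25.4
ee_pos: [517.3, 406.1, 3.3]
ee_rot: [179.9, -0.1, 90.0]
force: [-1.0, -0.7, 5.2]
gripper_width: 58.2
gripper_force: 20.0
```

apply_moves --delta_pos '[[0,0,0.05],[0,0,0.2],[0,0,0.5],[0,0,0.8],[0,0,1],[0,0,1]]' --rot '[[0,0,0],[0,0,0],[0,0,0],[0,0,0],[0,0,0],[0,0,0]]' --hand '[0.5,0.5,0.5,0.5,0.5,0.5]'

```text
time_s: 25.9
ee_pos: [519.5, 407.8, 128.7]
ee_rot: [179.5, -0.4, 90.0]
force: [0.2, 0.4, 0.8]
gripper_width: 58.3
gripper_force: 20.0
```

apply_moves --delta_pos '[[0.04,-0.2,0],[0.09,-0.4,0],[0.14,-0.62,0],[0.193,-0.835,0]]' --rot '[[0,0,0],[0,0,0],[0,0,0],[0,0,0]]' --hand '[0.5,0.5,0.5,0.5]'

```text
time_s: 26.23
ee_pos: [539.2, 304.2, 121.1]
ee_rot: [-179.9, 0.1, 90.0]
force: [-0.1, -0.1, -0.3]
gripper_width: 58.0
gripper_force: 20.0
```

apply_moves --delta_pos '[[0.04,-0.2,0],[0.09,-0.4,0],[0.14,-0.62,0],[0.193,-0.835,0]]' --rot '[[0,0,0],[0,0,0],[0,0,0],[0,0,0]]' --hand '[0.5,0.5,0.5,0.5]'

```text
time_s: 26.57
ee_pos: [562.4, 203.8, 121.1]
ee_rot: [-179.9, 0.0, 90.0]
force: [0.4, 0.7, -0.6]
gripper_width: 58.1
gripper_force: 20.0
```

apply_moves --delta_pos '[[0.04,-0.2,0],[0.09,-0.4,0],[0.14,-0.62,0],[0.193,-0.835,0]]' --rot '[[0,0,0],[0,0,0],[0,0,0],[0,0,0]]' --hand '[0.5,0.5,0.5,0.5]'

```text
time_s: 26.9
ee_pos: [585.6, 103.7, 121.2]
ee_rot: [-179.9, 0.0, 90.0]
force: [0.3, -0.6, -0.6]
gripper_width: 58.1
gripper_force: 20.0
```

apply_moves --delta_pos '[[0.04,-0.2,0],[0.09,-0.4,0],[0.14,-0.62,0],[0.193,-0.835,0],[0.193,-0.835,0],[0.193,-0.835,0],[0.193,-0.835,0]]' --rot '[[0,0,0],[0,0,0],[0,0,0],[0,0,0],[0,0,0],[0,0,0],[0,0,0]]' --hand '[0.5,0.5,0.5,0.5,0.5,0.5,0.5]'

```text
time_s: 27.48
ee_pos: [608.7, 5.2, 121.3]
ee_rot: [-179.9, -0.0, 89.9]
force: [-0.1, 0.4, -0.2]
gripper_width: 58.1
gripper_force: 20.0
```

Run:
```python
from h import *
p=viewer.grab_frame('top'); K=p['pixels'][110:200,190:310]
cv2.imwrite('pics/t2.png',cv2.cvtColor(cv2.resize(K,None,fx=4,fy=4,interpolation=cv2.INTER_CUBIC),cv2.COLOR_RGB2BGR))
save(viewer.grab_frame('wrist'),'w7')
a=cv2.imread('pics/t2.png'); b=cv2.imread('pics/w7.png')
b=cv2.resize(b,(480,360)); cv2.imwrite('pics/c7.png',cv2.resize(np.hstack([a,b]),(800,300)))
```

```text
(no output)
```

View pics/c7.png

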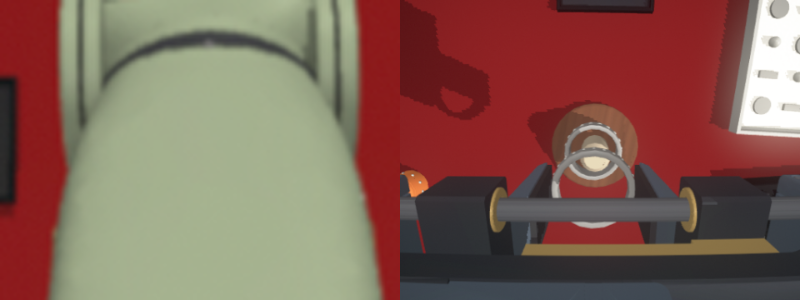

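The wrist view shows the cuff round the post on the disc and the slim bangle held level, ready to lower.

apply_moves --delta_pos '[[0,0,-0.2],[0,0,-0.4],[0,0,-0.55],[0,0,-0.64],[0,0,-0.69],[0,0,-0.72],[0,0,-0.735],[0,0,-0.745],[0,0,-0.752],[0,0,-0.752]]' --rot '[[0,0,0],[0,0,0],[0,0,0],[0,0,0],[0,0,0],[0,0,0],[0,0,0],[0,0,0],[0,0,0],[0,0,0]]' --hand '[0.5,0.5,0.5,0.5,0.5,0.5,0.5,0.5,0.5,0.5]'

```text
time_s: 28.42
ee_pos: [610.1, 5.0, 33.3]
ee_rot: [179.9, -0.0, 90.0]
force: [-0.9, 0.2, 3.8]
gripper_width: 58.0
gripper_force: 20.0
```

apply_moves --delta_pos '[[0,0,0],[0,0,0],[0,0,0],[0,0,0],[0,0,0.2],[0,0,0.5],[0,0,0.8],[0,0,1],[0,0,1]]' --rot '[[0,0,0],[0,0,0],[0,0,0],[0,0,0],[0,0,0],[0,0,0],[0,0,0],[0,0,0],[0,0,0]]' --hand '[0.75,0.85,0.85,0.85,0.85,0.85,0.85,0.85,0.85]'

```text
time_s: 29.17
ee_pos: [613.0, 4.8, 158.1]
ee_rot: [179.3, 0.0, 90.0]
force: [0.5, -0.5, 0.7]
gripper_width: 77.2
gripper_force: 0.0
```

apply_moves --delta_pos '[[-0.12,0.12,0],[-0.24,0.25,0],[-0.36,0.38,0],[-0.48,0.5,0],[-0.58,0.62,0]]' --rot '[[0,0,-0.07],[0,0,-0.14],[0,0,-0.21],[0,0,-0.28],[0,0,-0.35]]' --hand '[0.85,0.85,0.85,0.85,0.85]'

```text
time_s: 29.58
ee_pos: [538.3, 79.7, 151.1]
ee_rot: [-179.9, 0.1, 59.6]
force: [1.0, 1.2, 0.4]
gripper_width: 77.5
gripper_force: 0.0
```

apply_moves --delta_pos '[[-0.12,0.12,0],[-0.24,0.25,0],[-0.36,0.38,0],[-0.48,0.5,0],[-0.58,0.62,0]]' --rot '[[0,0,-0.07],[0,0,-0.14],[0,0,-0.21],[0,0,-0.28],[0,0,-0.35]]' --hand '[0.85,0.85,0.85,0.85,0.85]'

```text
time_s: 30.0
ee_pos: [468.7, 154.1, 151.2]
ee_rot: [-180.0, 0.1, 29.5]
force: [-0.0, 0.2, 0.7]
gripper_width: 77.3
gripper_force: 0.0
```

apply_moves --delta_pos '[[-0.12,0.12,0],[-0.24,0.25,0],[-0.36,0.38,0],[-0.48,0.5,0],[-0.58,0.62,0],[-0.58,0.62,0],[-0.58,0.62,0]]' --rot '[[0,0,-0.07],[0,0,-0.14],[0,0,-0.21],[0,0,-0.28],[0,0,-0.347],[0,0,-0.347],[0,0,-0.347]]' --hand '[0.85,0.85,0.85,0.85,0.85,0.85,0.85]'

```text
time_s: 30.58
ee_pos: [400.2, 228.2, 151.5]
ee_rot: [180.0, 0.0, 0.2]
force: [0.6, -0.4, -0.2]
gripper_width: 77.6
gripper_force: 0.0
```

Run:
```python
from h import *
st,p=look('w8',['elephant','figure_tray','bird'],[(0,29),(0,8),(3,30)])
```

```text
tcp [400.2 228.2 151.5] [1.7996e+02 2.0000e-02 2.1000e-01] t 30.5833
elephant lm 0.65 [249.8 128.1] [451.1 226.8   0. ]
elephant mask 0.56 [253. 139.  39.  78.] cen [443.7 226.6  29. ] rect [[409.0, 245.7], [477.3, 239.0], [474.8, 208.3], [406.1, 213.2]]
figure_tray mask 0.61 [485.   8.  55.  14.] cen [564.   13.7   8. ] rect [[567.0, 42.5], [569.6, -8.9], [558.6, -10.6], [556.2, 41.1]]
```

View pics/w8.png

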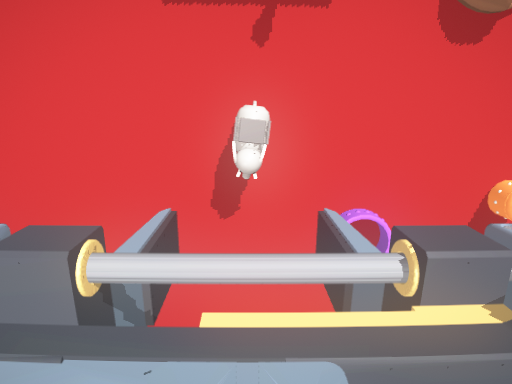

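The elephant has its head at (248,175) and tail at (254,102), so its yaw is about -5°. Its origin is near (452, 226).

apply_moves --delta_pos '[[0.2,-0.01,0],[0.43,-0.017,0],[0.43,-0.017,-0.2],[0.43,-0.017,-0.4],[0.43,-0.017,-0.6],[0.43,-0.017,-0.6]]' --rot '[[0,0,-0.055],[0,0,-0.055],[0,0,-0.055],[0,0,-0.055],[0,0,-0.055],[0,0,-0.055]]' --hand '[0.85,0.85,0.85,0.85,0.85,0.85]'

```text
time_s: 31.43
ee_pos: [449.5, 224.2, 75.9]
ee_rot: [179.7, 0.5, -4.8]
force: [-0.4, -0.2, -0.4]
gripper_width: 77.5
gripper_force: 0.0
```

apply_moves --delta_pos '[[0,0,-0.2],[0,0,-0.4],[0,0,-0.583],[0,0,-0.583],[0,0,-0.583],[0,0,-0.583],[0,0,-0.583],[0,0,-0.583],[0,0,-0.583],[0,0,-0.583]]' --rot '[[0,0,0],[0,0,0],[0,0,0],[0,0,0],[0,0,0],[0,0,0],[0,0,0],[0,0,0],[0,0,0],[0,0,0]]' --hand '[0.85,0.85,0.85,0.85,0.6,0.4,0.2,0.1,0.1,0.1]' --newtons 30

```text
time_s: 32.27
ee_pos: [452.6, 226.2, 10.7]
ee_rot: [-180.0, -0.1, -4.7]
force: [0.7, 0.1, 0.2]
gripper_width: 40.4
gripper_force: 0.0
```

apply_moves --delta_pos '[[0,0,0],[0,0,0],[0,0,0.03],[0,0,0.12],[0,0,0.3],[0,0,0.6],[0,0,0.9],[0,0,0.9]]' --rot '[[0,0,0],[0,0,0],[0,0,0],[0,0,0],[0,0,0],[0,0,0],[0,0,0],[0,0,0]]' --hand '[0.1,0.1,0.1,0.1,0.1,0.1,0.1,0.1]'

```text
time_s: 32.93
ee_pos: [456.2, 228.0, 124.3]
ee_rot: [-179.6, -0.6, -4.7]
force: [1.7, 0.1, -2.2]
gripper_width: 28.8
gripper_force: 30.0
```

apply_moves --delta_pos '[[0.2,0.08,0.05],[0.4,0.16,0.1],[0.6,0.24,0.1],[0.775,0.32,0.1],[0.775,0.32,0.1],[0.775,0.32,0.1]]' --rot '[[0,0,0],[0,0,0],[0,0,0],[0,0,0],[0,0,0],[0,0,0]]' --hand '[0.1,0.1,0.1,0.1,0.1,0.1]'

```text
time_s: 33.43
ee_pos: [545.2, 264.4, 128.5]
ee_rot: [179.9, 0.1, -4.7]
force: [-1.2, -0.4, -2.8]
gripper_width: 29.2
gripper_force: 30.0
```

Run:
```python
from h import *
st,p=look('w9',['figure_tray','bird'],[(0,8),(3,30)])
```

```text
tcp [545.2 264.4 128.5] [ 1.7993e+02  1.2000e-01 -4.7400e+00] t 33.4333
figure_tray mask 0.89 [283.  95. 179. 135.] cen [623.3 232.9   8. ] rect [[671.8, 301.1], [670.8, 152.1], [570.8, 143.8], [571.7, 305.1]]
bird lm 0.97 [328.3  91. ] [623.4 187.8   3. ]
bird mask 0.63 [334.  89.  42.  98.] cen [624.8 188.3  30. ] rect [[661.2, 207.5], [660.7, 175.8], [587.7, 172.0], [588.4, 205.7]]
```

View pics/w9.png

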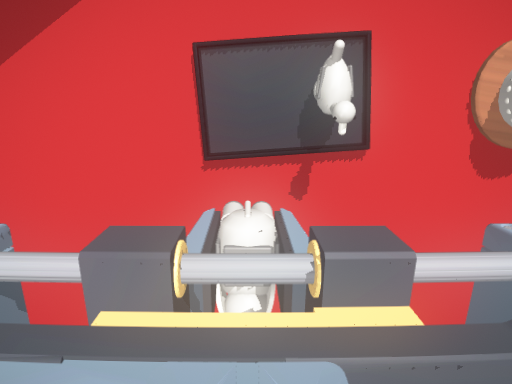

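The elephant is held level. The tray corners are at (195,43), (371,33), (371,150) and (205,160), with the bird in the right (-y) half.

Run:
```python
from h import *
st=env.state(); p=viewer.grab_frame('wrist')
P=np.array([at_z(p,c,8,st)[:2] for c in [(195,43),(371,33),(371,150),(205,160)]])
c=P.mean(0); d=P[0]+P[3]-P[1]-P[2]; d/=np.linalg.norm(d)
print(P.round(1),c,np.degrees(np.arctan2(d[1],d[0]))-90,c+38*d,c-38*d)
print('beak',at_z(p,(342,130),45,st),at_z(p,(339,45),45,st))
```

```text
[[670.2 298.3]
 [666.8 151.2]
 [568.4 150.9]
 [571.4 300.9]] [619.22649454 225.32732024] -1.2439525001454967 [620.05145026 263.31836455] [618.40153881 187.33627592]
beak [591.57792751 187.47447495  45.        ] [653.4636579  188.59593222  45.        ]
```

apply_moves --delta_pos '[[0.2,-0.012,0],[0.45,-0.012,0],[0.65,-0.012,0],[0.65,-0.012,0],[0.65,-0.012,-0.2],[0.65,-0.012,-0.4],[0.65,-0.012,-0.6],[0.65,-0.012,-0.75],[0.65,-0.012,-0.8],[0.65,-0.012,-0.8]]' --rot '[[0,0,0.02],[0,0,0.04],[0,0,0.055],[0,0,0.055],[0,0,0.055],[0,0,0.055],[0,0,0.055],[0,0,0.055],[0,0,0.055],[0,0,0.055]]' --hand '[0.1,0.1,0.1,0.1,0.1,0.1,0.1,0.1,0.1,0.1]'

```text
time_s: 34.57
ee_pos: [621.4, 262.4, 32.2]
ee_rot: [179.9, 0.2, -0.0]
force: [-0.3, -0.3, -2.9]
gripper_width: 29.2
gripper_force: 30.0
```

apply_moves --delta_pos '[[0,0,-0.08],[0,0,-0.13],[0,0,-0.15],[0,0,-0.165],[0,0,-0.175],[0,0,-0.18],[0,0,-0.18]]' --rot '[[0,0,0],[0,0,0],[0,0,0],[0,0,0],[0,0,0],[0,0,0],[0,0,0]]' --hand '[0.1,0.1,0.1,0.1,0.1,0.1,0.1]'

```text
time_s: 35.15
ee_pos: [623.5, 263.1, 13.3]
ee_rot: [-180.0, -0.1, -0.0]
force: [-1.6, -0.7, 2.9]
gripper_width: 29.4
gripper_force: 30.0
```

Contact made. I'll open part way, lift, retreat and inspect.

apply_moves --delta_pos '[[0,0,0],[0,0,0],[0,0,0],[0,0,0],[0,0,0.15],[0,0,0.4],[0,0,0.7],[0,0,1],[0,0,1]]' --rot '[[0,0,0],[0,0,0],[0,0,0],[0,0,0],[0,0,0],[0,0,0],[0,0,0],[0,0,0],[0,0,0]]' --hand '[0.45,0.55,0.55,0.55,0.55,0.55,0.55,0.55,0.55]'

```text
time_s: 35.9
ee_pos: [627.6, 264.8, 140.9]
ee_rot: [-179.7, -0.8, -0.0]
force: [0.8, 0.4, 0.5]
gripper_width: 50.4
gripper_force: 0.0
```

apply_moves --delta_pos '[[-0.2,0,0.2],[-0.5,0,0.4],[-0.8,0,0.4],[-1,0,0.4],[-1,0,0.4]]' --rot '[[0,0,0],[0,0,0],[0,0,0],[0,0,0],[0,0,0]]' --hand '[0.55,0.55,0.55,0.55,0.55]'

```text
time_s: 36.32
ee_pos: [498.6, 262.7, 181.1]
ee_rot: [180.0, 0.1, 0.1]
force: [-0.4, 0.4, 0.0]
gripper_width: 50.2
gripper_force: 0.0
```

apply_moves --delta_pos '[[-0.3,-0.3,0.2],[-0.6,-0.6,0.4],[-0.9,-0.9,0.4],[-1,-1,0.4],[-1,-1,0.4]]' --rot '[[0,0,0],[0,0,0],[0,0,0],[0,0,0],[0,0,0]]' --hand '[0.55,0.55,0.55,0.55,0.55]'

```text
time_s: 36.73
ee_pos: [379.9, 140.1, 228.9]
ee_rot: [179.9, 0.1, -0.1]
force: [-0.3, 0.9, -0.9]
gripper_width: 49.9
gripper_force: 0.0
```

Run:
```python
from h import *
a=viewer.grab_frame('wrist')['pixels'][:220]; t=viewer.grab_frame('top')['pixels'][105:255,75:455]
a=cv2.resize(a,(640,275)); t=cv2.resize(t,(640,253),interpolation=cv2.INTER_CUBIC)
cv2.imwrite('pics/c10.png',cv2.cvtColor(np.vstack([a,t]),cv2.COLOR_RGB2BGR))
```

```text
(no output)
```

View pics/c10.png

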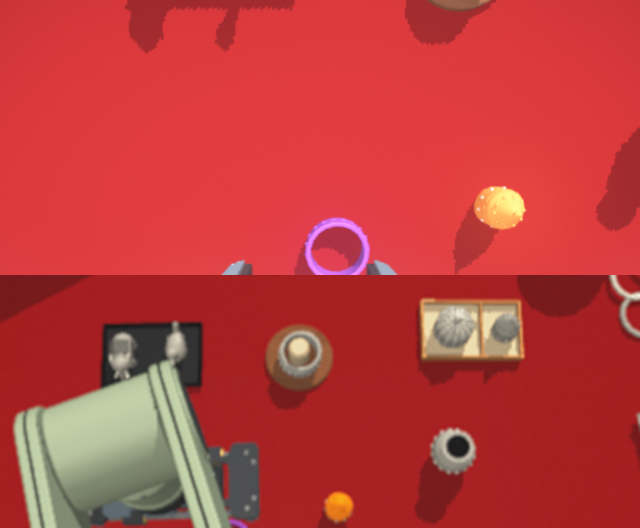

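All pieces appear in place: elephant beside the bird, bangles round the post, boxes in their bays. I'll take one close look at the stand and trays.

Run:
```python
from h import *
t=viewer.grab_frame('top')['pixels']; s=viewer.grab_frame('scene')['pixels']
r=lambda i,x,y,w=50,h=50: cv2.resize(i[y-h//2:y+h//2,x-w//2:x+w//2],(260,280),interpolation=cv2.INTER_CUBIC)
im=np.vstack([np.hstack([r(t,165,152,70,50),r(t,252,154),r(t,354,137,70,50)]),np.hstack([r(s,313,248,70,60),r(s,247,222),r(s,166,205,70,60)])])
cv2.imwrite('pics/c11.png',cv2.cvtColor(im,cv2.COLOR_RGB2BGR))
```

```text
(no output)
```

View pics/c11.png

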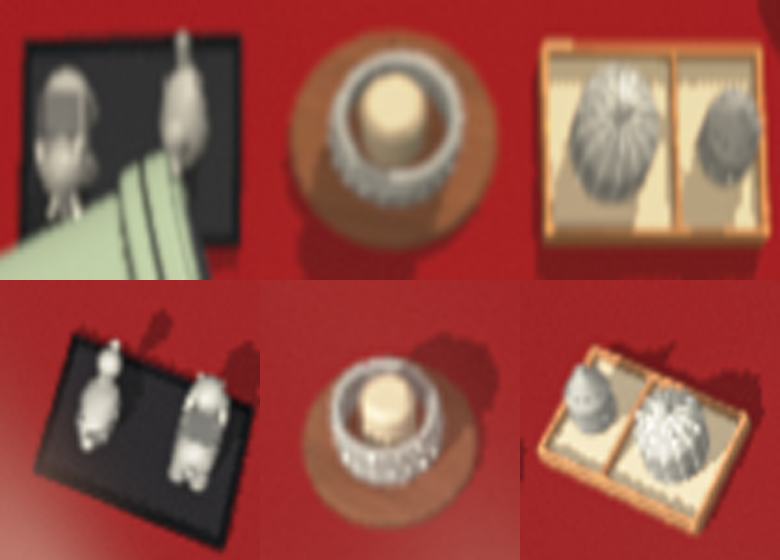

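Both views show the bangles stacked flat round the post, the boxes upright in their bays, and the elephant standing on the tray floor parallel with the bird.

```bash
python3 -c "
from workcell import env
print(env.job_done())"
```

```text
the job is handed in; nothing more can be done
None
```

I handed the job in at about 37 s. In the last pictures both bangles are stacked flat on the post, the boxes stand upright in their bays and the elephant stands beside the bird; the bird and pot were not touched, and no verdict came back.

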